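# Put the red router bit away in the strut-lidded chest

### The job

Lift the lid of the green bit chest by its black tongue until its struts hold it fully open by themselves, then put the red router bit gently into the chest. Leave the lid up and leave the blue router bit alone.

Things in the scene. Friction and masses are not known exactly. Their poses are not given: they have to be found in the camera images.
- chest: fixed green chest (all mm): 170 (x) x 240 (y) x 101, origin centre of underside, front -x, towards the robot. Open box, 5 walls, rim at z 75, bare flat inner floor at z 10. The 25 thick lid hinges along y at x +85, z 75.5 (back rim). A black tongue, 22 wide (y), 14 thick (z), juts from the middle of the lid's front: shut, it spans x -85 to -135, y -11 to 11, z 81 to 95, free all round.
- chest_lid (a joint): lid angle, rad: 0 shut (start), 1.5 fully open, nearly upright. The tongue swings up and back over the hinge; pinched across its width it can pivot between fingers that keep pointing down. Let go below its balance point (between 0.6 and 1.0) the lid sinks shut; beyond it, struts carry it on to 1.5 in about a second and hold it. Lifting takes a few newtons at the tongue.
- red_bit: router bit with a red cutter, standing loose on its cutter on the worktop, grey shank up; cutter 30 x 22 mm, 62 mm high, 0.11 kg. Origin: centre of its underside, z up along the shank. The shank, 12.7 mm thick, lies on that z axis and is bare from 30 to 62 mm up. It stands left or right of the chest.
- blue_bit: the other router bit, not to be moved: blue cutter, 37 x 27 mm, 52 mm high, standing on its cutter, grey shank up, on the other side of the chest from the red one. Origin: centre of its underside.
Not all that is in view belongs to the job. Leave any yellow look-alike of the red_bit alone.

How it is judged:
By the outcome, as a careful person would: the job done as asked, in the order asked, and still so for the second after the job is handed in, with the robot touching nothing.
It also fails if it takes over 58 s, if anything falls off the work surface, if the arm or the gripper's body presses on something with over 40 N, if the wrist force passes 120 N, or if a joint passes its speed limit or range.

### The arm

A 6-joint arm with a two-finger parallel gripper is mounted at the origin on a cart in front of the work surface, level with it; the furniture and walls round the work are solid. World frame = base frame: x ahead of the robot, y to its left, z up, the work surface at z = 0. Lengths are in m, angles in rad, forces in N, time in s.
With the tool pointing down it reaches from about 0.35 to 0.85 m from the base axis. Payload 8.1 kg.
Tool frame: the origin (TCP) lies on the centre line of the jaws, within the pads' length; the fingertips stand 17 mm ahead of it and the grasp point (between the pads) lies 2 mm behind it; z points along the fingers, y is the line along which they close (so a half turn about z gives the same grasp; the last joint's range is limited). The gripper opens to 85 mm and grips with 20 to 120 N. Pads are 22 mm wide; open, the fingers measure 114 mm over their backs; the gripper's body (76 mm by 85 mm) begins 54 mm behind the grasp point. The pads swing forward as they close: fully open they stand 13 mm farther back than shut.
Start: joints at [1.098, 0.13, 1.488, -0, 1.523, -0.085], TCP at [0.227, 0.555, 0.248] pointing down, gripper open.
Joint ranges: [-2.96, 2.96], [-0.89, 2.26], [0.02, 2.5], [-1.34, 4.48], [0, 2.73], [-2.66, 2.66]. Speed limits (rad/s): [2.39, 2.39, 2.79, 3.14, 3.14, 3.14].

### API

Orientations are given as a unit quaternion [x, y, z, w].
In Python, from bench import env gives the robot as it stands.
- The arm moves only by the tool drive_tool, never from a script. Its argument "motion" is a list of rows, each an object with "linear": the shift along the world's x, y, z in mm, a list of three; "roll": the turn about the world's z in rad. In form: [{"linear": [tx, ty, tz], "roll": roll}, ...]. A call has 1 to 20 rows; each row shifts and turns the commanded pose from where the row before left it; what a row does not reach is not made up. A row lasts 1/8 s, in which the tool goes at most 62.5 mm and 10.7 degrees, less where a joint would pass 70% of its speed; a pose out of reach is approached as far as the arm can. A call with a gripper value outside its range is refused whole. "claw" is the opening in per cent of the stroke, from 0 (shut) to 100 (fully open), set as the call begins (left out, the last holds). The fingers move at their own pace and stop on an object; "squeeze" is the grip in N (left out, the last holds). Time passes only in rows, so rows that do not move let the fingers close. It gives the time, the measured TCP pose, the force, the opening and the grip force at its end, in the units of the state.
- env.state(): the state, without advancing time (a new reading comes with each control period).
- env.read_camera(name): name is "side" or "top"; returns the picture (384x512x3 uint8, blue, green, red); there is no depth.
- env.camera_params(name): a dict with "camera_matrix" (3x3 intrinsics, pixels), "dist" ([k1, k2, p1, p2, k3] as OpenCV has them; the pictures are not rectified), "extrinsics" (4x4, takes a point from camera to world coordinates). Camera axes: x right, y down, z forward; pixel columns grow to the right and rows downward; lengths in m; the calibration is good to about 2 mm. A picture is of the moment at which its call begins. camera_params takes no time and is no camera call.
- env.close_job(): hands the job in; it is judged then, once.
The state is a dict: "clock": time; "joint_pos": joint angles; "dq": joint speeds; "tau": joint torques, N m; "ee_pos": TCP position; "tcp_rot": TCP orientation; "force": force on the tool from outside, world axes, zero at the start; "wrist_torque": the same for the moment, N m; "width": finger opening in m; "gripper_force": force on a finger pad.
Only numpy, scipy, OpenCV 4.12 (cv2) and the standard library are available. Lean on these libraries where they do the work, as an engineer would, in place of code of your own. Each camera call takes 0.05 s, during which the arm holds its last target. There are 200 camera calls.

## Working session

There is one attempt and no reset: what is moved stays moved. The work goes in short steps, Python scripts to look and compute and a tool call to move; the robot and the scene stay as the last step left them, time stands still between calls to the robot, and variables do not carry over. Pictures are saved under pics/ and viewed, at most 12 in all, crops included, and the job is handed in when it is done.

Besides the shell and the picture viewer there is one more tool, called after "Request:" as name(argument=value, ...), one argument or row to a line, values as JSON. drive_tool: Moves the arm, as the interface text tells. Its arguments: {"type":"object","properties":{"motion":{"type":"array","items":{"type":"object","properties":{"linear":{"type":"array","items":{"type":"number"}},"roll":{"type":"number"}}}},"claw":{"type":"number"},"squeeze":{"type":"number"}},"required":["motion"]}

```bash
mkdir -p pics
cat > h.py <<'E'
import cv2, numpy as np
from bench import env
def ray(name,uv):
    p=env.camera_params(name);E=np.array(p["extrinsics"])
    n=cv2.undistortPoints(np.array([[uv]],float),np.array(p["camera_matrix"]),np.array(p["dist"]))[0,0]
    d=E[:3,:3]@np.array([n[0],n[1],1.]);return E[:3,3],d/np.linalg.norm(d)
def onz(name,uv,z):
    o,d=ray(name,uv);return o+d*(z-o[2])/d[2]
def tri(a,b):
    (o1,d1),(o2,d2)=ray("top",a),ray("side",b)
    s=np.linalg.lstsq(np.c_[d1,-d2],o2-o1,rcond=None)[0]
    p,q=o1+s[0]*d1,o2+s[1]*d2;return (p+q)/2,np.linalg.norm(p-q)
E
python3 - <<'E'
from h import *
for n in("top","side"):
    cv2.imwrite(f"pics/{n}0.png",env.read_camera(n)); E=np.array(env.camera_params(n)["extrinsics"]);print(n,E.round(3).tolist())
print(env.state())
E
```

```text
top [[-0.015, -0.997, 0.071, 0.497], [-1.0, 0.014, -0.016, 0.043], [0.015, -0.071, -0.997, 1.099], [0.0, 0.0, 0.0, 1.0]]
side [[0.906, -0.183, 0.381, 0.046], [-0.422, -0.338, 0.841, -1.103], [-0.025, -0.923, -0.383, 0.601], [0.0, 0.0, 0.0, 1.0]]
{'clock': 0.1, 'joint_pos': array([ 1.09757498e+00,  1.31095268e-01,  1.48919555e+00, -7.49465695e-06,
        1.52303111e+00, -8.53967838e-02]), 'dq': array([-6.15561688e-04, -1.71955354e-03, -3.65218197e-03,  2.05649119e-04,
       -2.86240696e-04,  3.63994439e-05]), 'tau': array([ 1.06674954e-03, -5.70949066e+01, -5.01941836e+01, -1.60565246e-04,
        7.84680858e-03,  2.24159481e-05]), 'ee_pos': array([0.22666204, 0.55501271, 0.24732976]), 'tcp_rot': array([ 1.92699066e-01,  9.81257521e-01, -8.32160019e-04, -2.34775028e-04]), 'force': array([ 0.07780085,  0.00604413, -0.76150162]), 'wrist_torque': array([-0.0292693 , -0.0164599 ,  0.01544678]), 'gripper_force': 0.0, 'width': 0.08582499604756996}
```

View pics/top0.png

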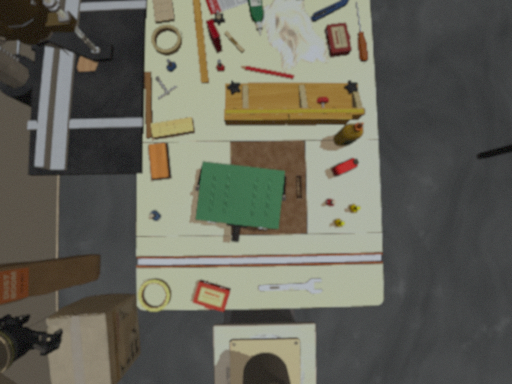

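View pics/side0.png

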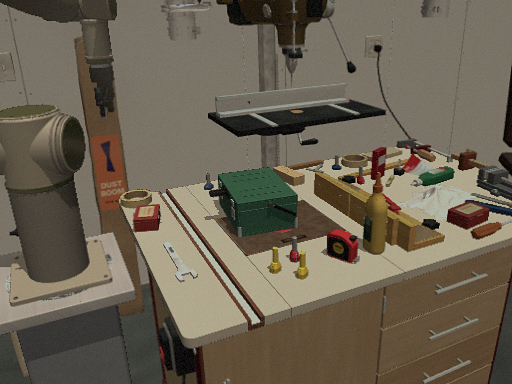

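The top view shows the green chest at (240,195), its black tongue at (236,233), the red bit at (328,202), yellow look-alikes at (352,208) and (338,223), and the blue bit at (155,215). In the side view the red bit is at (294,248) and the blue bit at (208,182). Next I measure these.

```bash
cat > m.py <<'E'
from h import *
T,S=cv2.imread("pics/top0.png"),cv2.imread("pics/side0.png")
def comps(im,lo,hi,roi,amin=4):
    x0,y0,x1,y1=roi;h=cv2.cvtColor(im,cv2.COLOR_BGR2HSV);m=cv2.inRange(h,lo,hi)
    k=np.zeros_like(m);k[y0:y1,x0:x1]=m[y0:y1,x0:x1]
    n,l,s,c=cv2.connectedComponentsWithStats(k)
    return k,[(s[i].tolist(),c[i].round(1).tolist()) for i in range(1,n) if s[i,4]>=amin]
if __name__=="__main__":
    print("K",[np.array(env.camera_params(n)["camera_matrix"])[0,0] for n in("top","side")])
    g,c=comps(T,(65,60,30),(90,255,255),(170,140,320,250),50);print(c)
    cn=max(cv2.findContours(g,0,2)[0],key=cv2.contourArea);r=cv2.minAreaRect(cn);b=cv2.boxPoints(r);print(r)
    P=np.array([onz("top",p,.101) for p in b]);print(P.round(4),np.linalg.norm(P-np.roll(P,1,0),axis=1))
    print("tongue",comps(T,(0,0,0),(180,255,55),(220,222,255,250)))
    print("redT",comps(T,(0,120,60),(8,255,255),(315,190,340,212)),)
    print("redS",comps(S,(0,120,60),(8,255,255),(280,235,305,268))[1])
    print("blueT",comps(T,(100,60,30),(130,255,255),(140,200,170,230))[1])
    print("blueS",comps(S,(100,60,30),(130,255,255),(195,165,220,195))[1])
    a=cv2.resize(T[130:260,130:370],None,fx=3.3,fy=3.3,interpolation=cv2.INTER_CUBIC)
    d=cv2.resize(S[160:285,200:330],None,fx=4.5,fy=4.5,interpolation=cv2.INTER_CUBIC)
    cv2.imwrite("pics/a.png",a);cv2.imwrite("pics/d.png",d)
E
python3 m.py
```

```text
K [np.float64(348.5830975181642), np.float64(473.7565038200351)]
[([197, 163, 88, 65, 4728], [240.0, 195.0])]
((240.0243682861328, 195.78048706054688), (84.59056091308594, 58.97044372558594), 6.34019136428833)
[[ 0.4777  0.1979  0.101 ]
 [ 0.646   0.1785  0.101 ]
 [ 0.6155 -0.0638  0.101 ]
 [ 0.4476 -0.0416  0.101 ]] [0.24135373 0.16935578 0.24414985 0.16939105]
tongue (array([[0, 0, 0, ..., 0, 0, 0],
       [0, 0, 0, ..., 0, 0, 0],
       [0, 0, 0, ..., 0, 0, 0],
       ...,
       [0, 0, 0, ..., 0, 0, 0],
       [0, 0, 0, ..., 0, 0, 0],
       [0, 0, 0, ..., 0, 0, 0]], shape=(384, 512), dtype=uint8), [([231, 225, 12, 16, 97], [235.5, 231.4])])
redT (array([[0, 0, 0, ..., 0, 0, 0],
       [0, 0, 0, ..., 0, 0, 0],
       [0, 0, 0, ..., 0, 0, 0],
       ...,
       [0, 0, 0, ..., 0, 0, 0],
       [0, 0, 0, ..., 0, 0, 0],
       [0, 0, 0, ..., 0, 0, 0]], shape=(384, 512), dtype=uint8), [([327, 200, 5, 5, 17], [329.0, 202.2])])
redS [([290, 250, 10, 12, 57], [294.0, 255.3])]
blueT [([153, 212, 7, 8, 30], [156.2, 215.3])]
blueS [([204, 183, 9, 7, 36], [208.6, 186.3])]
```

View pics/a.png

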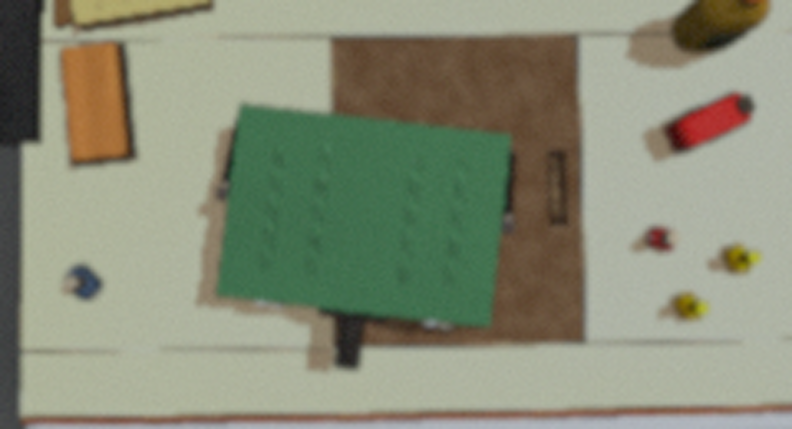

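View pics/d.png

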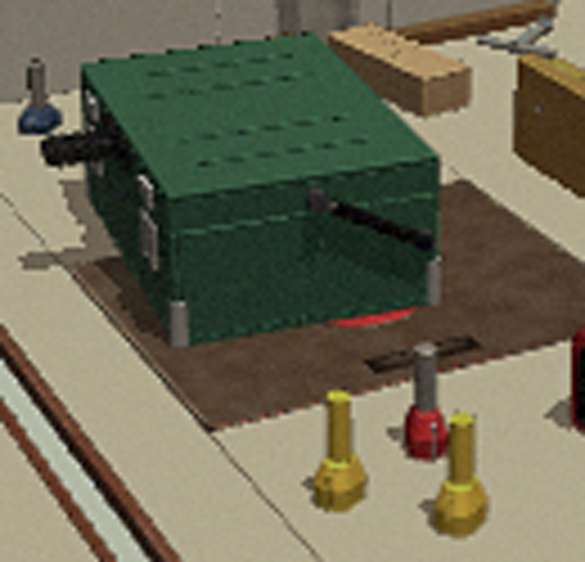

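The crops show the lid, its side struts, the tongue tip at top (235.5,240.6) and side (210.4,193.3), the blue bit with its shank, and the red bit. The red shank top is at side (294.7,237.8) and its base at about (294.7,261). The yellow look-alikes stand roughly 70 mm from the red bit.

Run:
```python
from m import *
r=lambda a:np.round(a,4)
print("tongue tip tri",tri((235.5,240.3),(210.6,193.3)))
print("tongue top mid",r(onz("top",(235.5,231.4),.095)), "tip",r(onz("top",(235.5,240.8),.09)))
# lid front corners: side view near corner top (d.png 170,197 ; 437,157), (82,65)
for s in [(170,195),(437,157),(82,65)]:
    print("side lid corner z.101",r(onz("side",(200+s[0]/4.5,160+s[1]/4.5),.101)))
# red: shank top and base
h=cv2.cvtColor(T,cv2.COLOR_BGR2GRAY);print(h[196:209,322:338])
print(T[202,324:338].tolist())
for z in(.06,.062): print("shanktop side",z,r(onz("side",(294.6,238.3),z)))
print("cutter side",r(onz("side",(294.0,255.3),.015)),"cutter top",r(onz("top",(329,202.2),.02)))
print("blue",r(onz("top",(156.2,215.3),.015)),r(onz("side",(208.6,186.3),.015)))
for u in[(330,202),(332,202),(331,201)]: print(u,tri(u,(294.6,238.3)))
```

```text
tongue tip tri (array([0.41917427, 0.08260153, 0.08791681]), np.float64(0.001050220222313406))
tongue top mid [0.4446 0.0822 0.095 ] tip [0.4174 0.0827 0.09  ]
side lid corner z.101 [ 0.4507 -0.0465  0.101 ]
side lid corner z.101 [ 0.6135 -0.0705  0.101 ]
side lid corner z.101 [0.4797 0.1824 0.101 ]
[[175 175 177 178 177 176 176 175 174 175 177 177 173 178 175 176]
 [176 177 177 174 175 170 167 168 168 171 174 174 175 178 177 175]
 [178 177 175 170 156 144 136 139 143 154 159 170 171 177 176 176]
 [177 176 170 155 133 108  97  96 104 117 138 154 165 175 177 176]
 [177 170 160 133 104  80  66  67  72  91 118 145 162 170 174 176]
 [172 161 144 114  93  83  70  60  61  78 121 150 163 172 174 176]
 [162 147 127 103  84  77  69  60  58  76 121 149 164 169 174 177]
 [147 134 121 100  80  65  57  52  56  73 106 136 157 168 175 175]
 [138 128 125 115  99  82  72  65  59  66  86 120 152 170 176 178]
 [140 135 136 138 137 126 109  96  90  93 105 129 156 172 174 174]
 [157 155 159 161 165 157 147 136 132 140 143 155 167 175 177 177]
 [173 170 172 176 176 173 170 163 162 165 166 173 175 177 176 176]
 [175 177 177 176 175 177 175 175 177 177 178 178 177 176 176 178]]
[[107, 126, 136], [85, 100, 116], [72, 78, 101], [65, 64, 108], [49, 48, 117], [38, 39, 108], [41, 46, 88], [66, 73, 87], [105, 121, 128], [131, 148, 159], [144, 163, 172], [152, 170, 174], [159, 176, 175], [165, 180, 175]]
shanktop side 0.06 [ 0.5265 -0.2167  0.06  ]
shanktop side 0.062 [ 0.5248 -0.22    0.062 ]
cutter side [ 0.5237 -0.2189  0.015 ] cutter top [ 0.5261 -0.2069  0.02  ]
blue [0.4934 0.3314 0.015 ] [0.4868 0.3117 0.015 ]
(330, 202) (array([ 0.52916326, -0.2040943 ,  0.05276599]), np.float64(0.007515858137899107))
(332, 202) (array([ 0.52788287, -0.20898999,  0.05558867]), np.float64(0.005075409767473728))
(331, 201) (array([ 0.53030567, -0.20612603,  0.05373728]), np.float64(0.003533343189950576))
```

Top and side agree on the tongue at about (0.434, 0.081, 0.088) and a chest yaw of about -0.12 rad. For the bits, the side rays hit the front face of the cutter, which accounts for the offset. Moving above the tongue.

Request:
drive_tool(
  motion=[
    {"linear": [17, -39, 0], "roll": 0.022},
    {"linear": [17, -40, 0], "roll": 0.022},
    {"linear": [17, -39, 0], "roll": 0.022},
    {"linear": [18, -40, 0], "roll": 0.022},
    {"linear": [17, -39, 0], "roll": 0.022},
    {"linear": [17, -40, 0], "roll": 0.022},
    {"linear": [17, -39, 0], "roll": 0.022},
    {"linear": [18, -40, 0], "roll": 0.023},
    {"linear": [17, -39, 0], "roll": 0.022},
    {"linear": [17, -40, 0], "roll": 0.022},
    {"linear": [17, -39, 0], "roll": 0.023},
    {"linear": [18, -40, 0], "roll": 0.023},
    {"linear": [0, 0, -40], "roll": 0},
    {"linear": [0, 0, -30], "roll": 0},
    {"linear": [0, 0, 0], "roll": 0},
  ],
  claw=70,
)

```text
clock: 1.98
ee_pos: [0.4317, 0.0811, 0.1755]
tcp_rot: [0.061, 0.998, -0.0, -0.003]
force: [-0.6, 0.1, 0.4]
width: 0.06
gripper_force: 0.0
```

Request:
drive_tool(
  motion=[
    {"linear": [1, 0, -25], "roll": 0},
    {"linear": [1, 0, -25], "roll": 0},
    {"linear": [0, 0, -20], "roll": 0},
    {"linear": [0, 0, -19], "roll": 0},
    {"linear": [0, 0, 0], "roll": 0},
    {"linear": [0, 0, 0], "roll": 0},
  ],
)

```text
clock: 2.72
ee_pos: [0.4369, 0.0816, 0.0909]
tcp_rot: [0.06, 0.998, 0.0, 0.001]
force: [1.0, -0.0, 0.2]
width: 0.0597
gripper_force: 0.0
```

Run:
```python
from h import *
t,s=env.read_camera("top"),env.read_camera("side")
a=cv2.resize(t[170:270,180:300],None,fx=4,fy=4,interpolation=cv2.INTER_CUBIC)
b=cv2.resize(s[120:245,170:270],None,fx=3.2,fy=3.2,interpolation=cv2.INTER_CUBIC)
cv2.imwrite("pics/g1.png",np.hstack([a,b]))
```

```text
(no output)
```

View pics/g1.png

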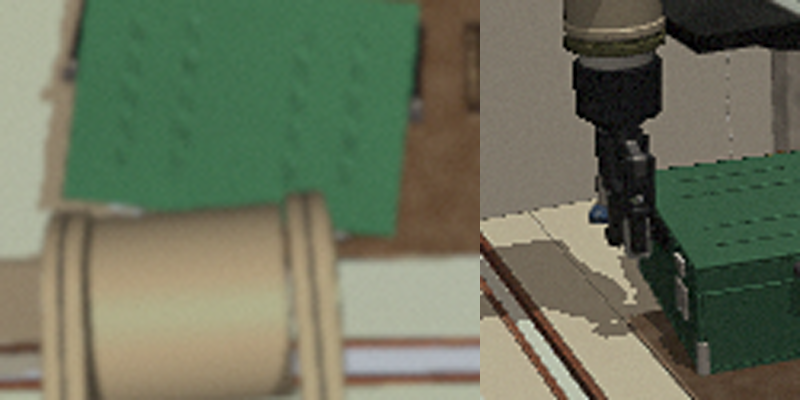

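The picture shows the fingers just ahead of the lid front, straddling the tongue (right panel around (630,200)), with the pads close to the lid. I'll back off slightly and close.

Request:
drive_tool(
  motion=[
    {"linear": [-5, 0, -4], "roll": 0},
    {"linear": [0, 0, 0], "roll": 0},
  ],
)

```text
clock: 3.08
ee_pos: [0.4303, 0.0814, 0.0851]
tcp_rot: [0.06, 0.998, -0.0, -0.0]
force: [-0.2, 0.9, -0.7]
width: 0.06
gripper_force: 0.0
```

Request:
drive_tool(
  motion=[
    {"linear": [0, 0, 0], "roll": 0},
    {"linear": [0, 0, 0], "roll": 0},
    {"linear": [0, 0, 0], "roll": 0},
    {"linear": [0, 0, 0], "roll": 0},
    {"linear": [0, 0, 0], "roll": 0},
    {"linear": [0, 0, 0], "roll": 0},
  ],
  claw=0,
  squeeze=40,
)

```text
clock: 3.82
ee_pos: [0.4311, 0.0831, 0.0856]
tcp_rot: [0.06, 0.998, 0.002, 0.0]
force: [-0.6, 11.1, 0.0]
width: 0.0215
gripper_force: 44.5
```

Run:
```python
import numpy as np
# along-arc steps in mm, hinge est and grasp
H=np.array([631,57.6,75.5]);u=np.array([.9928,-.1197])
p=np.array([433,81.7,89]);d=(H[:2]-p[:2])@u;R=np.hypot(d,p[2]-H[2]);f0=np.arctan2(p[2]-H[2],d);print(d,R,f0)
th=np.linspace(0,1.25,26);x=d-R*np.cos(f0+th);z=R*np.sin(f0+th)
P=np.round(np.c_[x*u[0],x*u[1],z-z[0]],1)
print(np.diff(np.round(P),axis=0).astype(int).tolist())
```

```text
199.45917 199.91550839564422 0.06757995640215006
[[1, 0, 10], [1, 0, 10], [2, 0, 10], [3, -1, 9], [3, 0, 10], [3, -1, 9], [4, 0, 10], [4, 0, 9], [5, -1, 8], [5, -1, 9], [5, 0, 8], [6, -1, 8], [6, -1, 8], [7, -1, 7], [7, -1, 7], [8, 0, 7], [7, -1, 6], [8, -1, 6], [9, -1, 6], [8, -1, 5], [9, -1, 4], [9, -1, 4], [9, -2, 4], [10, -1, 3], [9, -1, 3]]
```

Request:
drive_tool(
  motion=[
    {"linear": [0, 2, 0], "roll": 0},
    {"linear": [1, 0, 10], "roll": 0},
    {"linear": [1, 0, 10], "roll": 0},
    {"linear": [2, 0, 10], "roll": 0},
    {"linear": [3, -1, 9], "roll": 0},
    {"linear": [3, 0, 10], "roll": 0},
    {"linear": [3, -1, 9], "roll": 0},
    {"linear": [4, 0, 10], "roll": 0},
    {"linear": [4, 0, 9], "roll": 0},
    {"linear": [0, 0, 0], "roll": 0},
  ],
)

```text
clock: 5.08
ee_pos: [0.4524, 0.0805, 0.1635]
tcp_rot: [0.061, 0.998, -0.001, 0.0]
force: [-5.8, -5.1, -1.0]
width: 0.0208
gripper_force: 44.0
```

Request:
drive_tool(
  motion=[
    {"linear": [5, -1, 8], "roll": 0},
    {"linear": [5, -1, 9], "roll": 0},
    {"linear": [5, 0, 8], "roll": 0},
    {"linear": [6, -1, 8], "roll": 0},
    {"linear": [6, -1, 8], "roll": 0},
    {"linear": [7, -1, 7], "roll": 0},
    {"linear": [7, -1, 7], "roll": 0},
    {"linear": [8, 0, 7], "roll": 0},
    {"linear": [0, 0, 0], "roll": 0},
  ],
)

```text
clock: 6.2
ee_pos: [0.5019, 0.0741, 0.2259]
tcp_rot: [0.061, 0.998, -0.001, 0.001]
force: [-5.3, -8.3, 2.5]
width: 0.0212
gripper_force: 45.5
```

Run:
```python
from h import *
s=env.read_camera("side");cv2.imwrite("pics/l1.png",cv2.resize(s[60:260,150:370],None,fx=2.5,fy=2.5,interpolation=cv2.INTER_CUBIC))
```

```text
(no output)
```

View pics/l1.png

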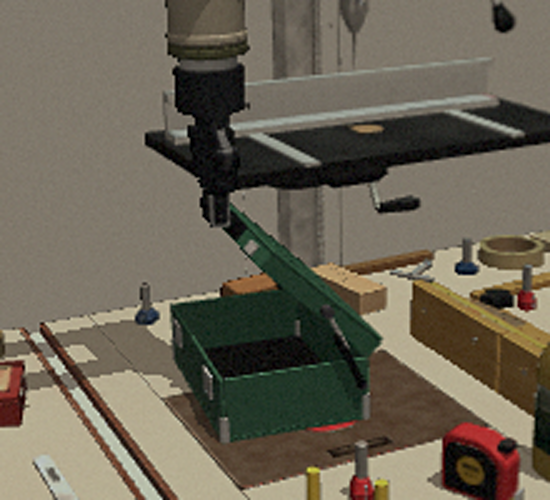

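The picture shows the lid following at about 0.8 rad, with the tongue still pinched at (218,215). I'll carry on to about 1.25.

Request:
drive_tool(
  motion=[
    {"linear": [7, 0, 6], "roll": 0},
    {"linear": [8, -1, 6], "roll": 0},
    {"linear": [9, -1, 6], "roll": 0},
    {"linear": [8, -1, 5], "roll": 0},
    {"linear": [9, -1, 4], "roll": 0},
    {"linear": [9, -1, 4], "roll": 0},
    {"linear": [9, -1, 4], "roll": 0},
    {"linear": [10, -1, 3], "roll": 0},
    {"linear": [9, -1, 3], "roll": 0},
    {"linear": [0, 0, 0], "roll": 0},
  ],
)

```text
clock: 7.5
ee_pos: [0.5805, 0.064, 0.2672]
tcp_rot: [0.062, 0.998, -0.002, 0.002]
force: [-3.1, -17.5, 3.9]
width: 0.0213
gripper_force: 49.2
```

Request:
drive_tool(
  motion=[
    {"linear": [0, 0, 0], "roll": 0},
    {"linear": [0, 0, 0], "roll": 0},
    {"linear": [0, 0, 0], "roll": 0},
    {"linear": [0, 0, 0], "roll": 0},
    {"linear": [0, 0, 0], "roll": 0},
    {"linear": [0, 0, 0], "roll": 0},
    {"linear": [0, 0, 0], "roll": 0},
    {"linear": [0, 0, 0], "roll": 0},
  ],
  claw=60,
)

```text
clock: 8.5
ee_pos: [0.5789, 0.0674, 0.2653]
tcp_rot: [0.06, 0.998, -0.0, -0.0]
force: [0.3, 0.7, 0.4]
width: 0.0515
gripper_force: 0.0
```

Request:
drive_tool(
  motion=[
    {"linear": [-20, 2, 0], "roll": 0},
    {"linear": [-30, 4, 0], "roll": 0},
    {"linear": [-40, 0, 0], "roll": 0},
    {"linear": [-40, -20, 0], "roll": 0},
    {"linear": [0, -50, 0], "roll": 0},
    {"linear": [0, 0, 0], "roll": 0},
  ],
)

```text
clock: 9.25
ee_pos: [0.4486, 0.0011, 0.2657]
tcp_rot: [0.062, 0.998, -0.0, 0.001]
force: [0.9, 1.3, 0.4]
width: 0.0513
gripper_force: 0.0
```

Run:
```python
from h import *
t,s=env.read_camera("top"),env.read_camera("side")
cv2.imwrite("pics/top2.png",t);cv2.imwrite("pics/side2.png",s)
a=cv2.resize(t[130:260,170:365],None,fx=2,fy=2,interpolation=cv2.INTER_CUBIC)
b=cv2.resize(s[60:275,150:350],None,fx=2,fy=2,interpolation=cv2.INTER_CUBIC)
c=cv2.resize(t[192:214,318:357],None,fx=10,fy=10,interpolation=cv2.INTER_NEAREST)[:170]
L=np.zeros((430,390,3),np.uint8);L[:260]=a;L[260:]=c
cv2.imwrite("pics/v2.png",np.hstack([L,b]))
```

```text
(no output)
```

View pics/v2.png

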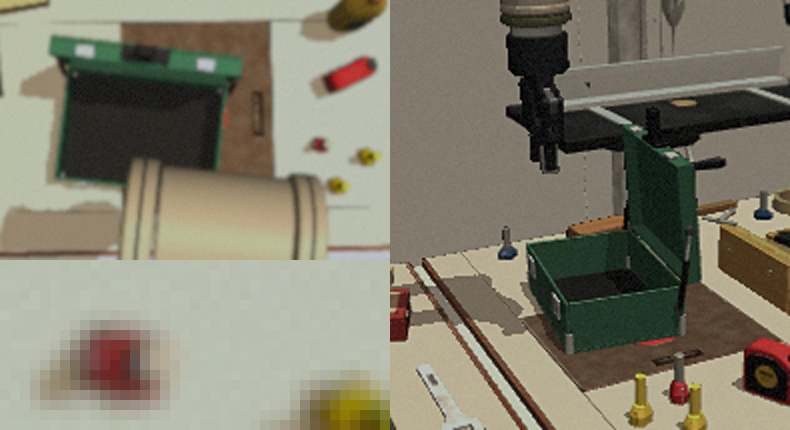

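The lid is fully open (side panel around (660,200)). In the top zoom the red cutter spans about columns 326–333 and rows 199–205, with the grey shank end near (330.8,201.2). I'll refine the red bit's position.

Run:
```python
from m import *
T,S=cv2.imread("pics/top2.png"),cv2.imread("pics/side2.png")
print(comps(T,(0,110,60),(10,255,255),(315,190,345,212))[1],comps(T,(170,110,60),(180,255,255),(315,190,345,212))[1])
g,c=comps(S,(0,0,0),(180,90,125),(286,232,304,252));print("shank side",c)
ys,xs=np.nonzero(g);print([(y,xs[ys==y].min(),xs[ys==y].max()) for y in sorted(set(ys))])
print("cut .028",onz("top",(329.3,202.2),.028).round(4),"sh .062",onz("top",(330.8,201.2),.062).round(4),"side axis top",onz("side",(294.5,237.5),.062).round(4),"side base",onz("side",(294.3,261.5),0).round(4))
print("tri",tri((330.8,201.2),(294.5,237.5)))
for P in [(.527,-.207,.062),(.527,-.207,0)]:
  for n in("top","side"):
    p=env.camera_params(n);W=np.linalg.inv(np.array(p["extrinsics"]))
    print(n,P,cv2.projectPoints(np.array([P]),cv2.Rodrigues(W[:3,:3])[0],W[:3,3],np.array(p["camera_matrix"]),np.array(p["dist"]))[0].ravel().round(1))
```

```text
[([327, 200, 5, 5, 16], [329.0, 202.1])] []
shank side [([290, 237, 7, 14, 65], [293.9, 243.8])]
[(np.int64(236), np.int64(286), np.int64(303)), (np.int64(237), np.int64(291), np.int64(291)), (np.int64(238), np.int64(290), np.int64(296)), (np.int64(239), np.int64(288), np.int64(296)), (np.int64(240), np.int64(292), np.int64(296)), (np.int64(241), np.int64(292), np.int64(303)), (np.int64(242), np.int64(292), np.int64(299)), (np.int64(243), np.int64(292), np.int64(296)), (np.int64(244), np.int64(292), np.int64(296)), (np.int64(245), np.int64(288), np.int64(296)), (np.int64(246), np.int64(292), np.int64(296)), (np.int64(247), np.int64(292), np.int64(296)), (np.int64(248), np.int64(292), np.int64(296)), (np.int64(249), np.int64(292), np.int64(296)), (np.int64(250), np.int64(293), np.int64(296))]
cut .028 [ 0.5259 -0.206   0.028 ] sh .062 [ 0.5279 -0.2028  0.062 ] side axis top [ 0.5265 -0.2164  0.062 ] side base [ 0.5225 -0.2228  0.    ]
tri (array([ 0.53003329, -0.20525755,  0.05552456]), np.float64(0.004361613598711048))
top (0.527, -0.207, 0.062) [332.2 201.5]
side (0.527, -0.207, 0.062) [292.8 235.8]
top (0.527, -0.207, 0) [327.6 202.1]
side (0.527, -0.207, 0) [292.9 258.1]
```

Request:
drive_tool(
  motion=[
    {"linear": [13, -35, 0], "roll": 0},
    {"linear": [13, -35, 0], "roll": 0},
    {"linear": [13, -35, 0], "roll": 0},
    {"linear": [13, -35, -10], "roll": 0},
    {"linear": [13, -35, -20], "roll": 0},
    {"linear": [14, -35, -30], "roll": 0},
    {"linear": [0, 0, -35], "roll": 0},
    {"linear": [0, 0, -40], "roll": 0},
    {"linear": [0, 0, -15], "roll": 0},
    {"linear": [0, 0, 0], "roll": 0},
    {"linear": [0, 0, 0], "roll": 0},
  ],
)

```text
clock: 10.72
ee_pos: [0.5292, -0.2067, 0.1173]
tcp_rot: [0.06, 0.998, -0.001, 0.001]
force: [0.4, 0.9, 0.4]
width: 0.051
gripper_force: 0.0
```

Run:
```python
from h import *
s=env.read_camera("side")
cv2.imwrite("pics/v3.png",cv2.resize(s[190:280,250:350],None,fx=5,fy=5,interpolation=cv2.INTER_CUBIC))
```

```text
(no output)
```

View pics/v3.png

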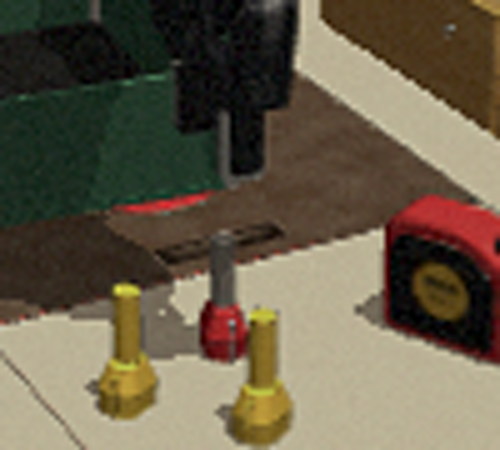

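The side crop shows the finger midpoint at column ~220 and the red shank at ~222, top at (222,235). They are aligned, so I'll descend.

Request:
drive_tool(
  motion=[
    {"linear": [0, -1, -20], "roll": 0},
    {"linear": [0, -1, -20], "roll": 0},
    {"linear": [0, 0, -15], "roll": 0},
    {"linear": [0, 0, -11], "roll": 0},
    {"linear": [0, 0, 0], "roll": 0},
    {"linear": [0, 0, 0], "roll": 0},
  ],
)

```text
clock: 11.52
ee_pos: [0.5283, -0.2087, 0.0498]
tcp_rot: [0.06, 0.998, -0.0, 0.0]
force: [0.1, 0.3, 0.2]
width: 0.0514
gripper_force: 0.0
```

Run:
```python
from h import *
s=env.read_camera("side")
cv2.imwrite("pics/v4.png",cv2.resize(s[200:275,260:340],None,fx=6,fy=6,interpolation=cv2.INTER_CUBIC))
```

```text
(no output)
```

View pics/v4.png

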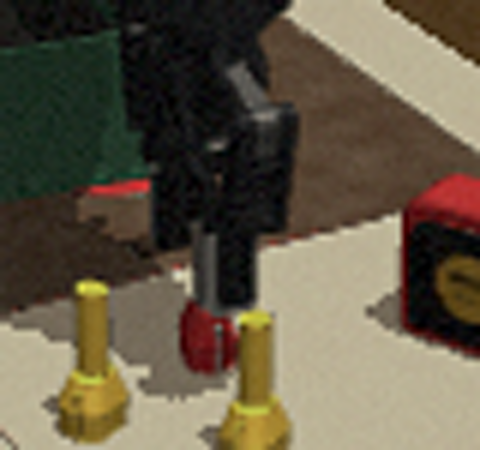

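The near finger stands in front of the shank at (230,270), with the cutter visible below it at (208,335). The shank is between the fingers, so I'll close.

Request:
drive_tool(
  motion=[
    {"linear": [0, 0, 1], "roll": 0},
    {"linear": [0, 0, 0], "roll": 0},
    {"linear": [0, 0, 0], "roll": 0},
    {"linear": [0, 0, 0], "roll": 0},
    {"linear": [0, 0, 0], "roll": 0},
    {"linear": [0, 0, 0], "roll": 0},
    {"linear": [0, 0, 0], "roll": 0},
  ],
  claw=0,
  squeeze=40,
)

```text
clock: 12.45
ee_pos: [0.5282, -0.2087, 0.0506]
tcp_rot: [0.06, 0.998, -0.0, 0.0]
force: [0.1, -0.2, 5.7]
width: 0.0114
gripper_force: 39.4
```

Request:
drive_tool(
  motion=[
    {"linear": [0, 0, 10], "roll": 0},
    {"linear": [0, 0, 30], "roll": 0},
    {"linear": [0, 0, 40], "roll": 0},
    {"linear": [0, 0, 40], "roll": 0},
    {"linear": [0, 0, 40], "roll": 0},
    {"linear": [0, 0, 0], "roll": 0},
  ],
)

```text
clock: 13.2
ee_pos: [0.5298, -0.2094, 0.215]
tcp_rot: [0.06, 0.998, -0.001, 0.003]
force: [0.1, 0.4, -2.3]
width: 0.0112
gripper_force: 39.1
```

Request:
drive_tool(
  motion=[
    {"linear": [-8, 20, 0], "roll": 0},
    {"linear": [-6, 35, 0], "roll": 0},
    {"linear": [0, 40, 0], "roll": 0},
    {"linear": [0, 40, 0], "roll": 0},
    {"linear": [0, 40, 0], "roll": 0},
    {"linear": [0, 40, 0], "roll": 0},
    {"linear": [0, 40, 0], "roll": 0},
    {"linear": [0, 26, 0], "roll": 0},
    {"linear": [0, 0, 0], "roll": 0},
    {"linear": [0, 0, 0], "roll": 0},
  ],
)

```text
clock: 14.45
ee_pos: [0.5133, 0.072, 0.2094]
tcp_rot: [0.06, 0.998, -0.0, -0.001]
force: [0.6, -0.0, -0.6]
width: 0.0115
gripper_force: 39.1
```

Run:
```python
from h import *
t,s=env.read_camera("top"),env.read_camera("side")
a=cv2.resize(t[120:270,180:310],None,fx=3,fy=3,interpolation=cv2.INTER_CUBIC)
b=cv2.resize(s[90:240,190:320],None,fx=3,fy=3,interpolation=cv2.INTER_CUBIC)
cv2.imwrite("pics/v5.png",np.hstack([a,b]))
```

```text
(no output)
```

View pics/v5.png

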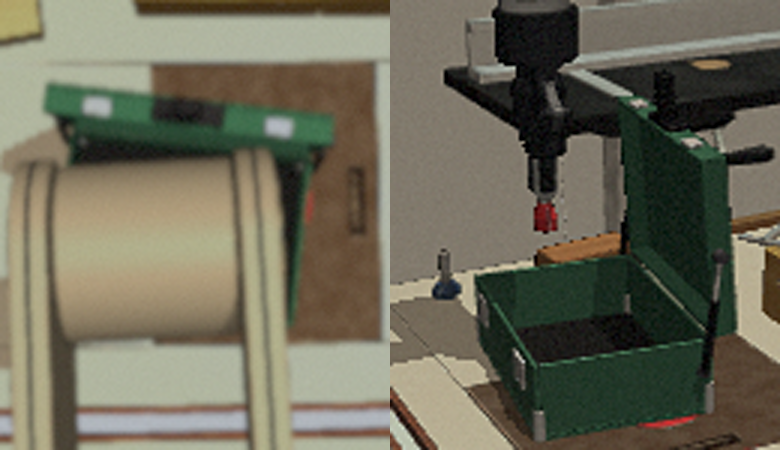

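The bit hangs upright in the gripper over the chest (side (545,217)), and the lid is up and clear of the arm. Lowering.

Request:
drive_tool(
  motion=[
    {"linear": [0, 0, -30], "roll": 0},
    {"linear": [0, 0, -35], "roll": 0},
    {"linear": [0, 0, -30], "roll": 0},
    {"linear": [0, 0, -20], "roll": 0},
    {"linear": [0, 0, -12], "roll": 0},
    {"linear": [0, 0, -8], "roll": 0},
    {"linear": [0, 0, -4], "roll": 0},
    {"linear": [0, 0, 0], "roll": 0},
    {"linear": [0, 0, 0], "roll": 0},
  ],
)

```text
clock: 15.68
ee_pos: [0.5144, 0.0725, 0.072]
tcp_rot: [0.06, 0.998, 0.0, 0.001]
force: [0.1, 0.1, -1.1]
width: 0.0111
gripper_force: 39.1
```

Request:
drive_tool(
  motion=[
    {"linear": [0, 0, -3], "roll": 0},
    {"linear": [0, 0, -3], "roll": 0},
    {"linear": [0, 0, -2], "roll": 0},
    {"linear": [0, 0, -1], "roll": 0},
    {"linear": [0, 0, 0], "roll": 0},
    {"linear": [0, 0, 0], "roll": 0},
  ],
)

```text
clock: 16.42
ee_pos: [0.5139, 0.0725, 0.0623]
tcp_rot: [0.06, 0.998, 0.0, 0.0]
force: [0.1, 0.6, -1.3]
width: 0.0114
gripper_force: 39.1
```

Request:
drive_tool(
  motion=[
    {"linear": [0, 0, -1], "roll": 0},
    {"linear": [0, 0, 0], "roll": 0},
    {"linear": [0, 0, 0], "roll": 0},
  ],
)

```text
clock: 16.8
ee_pos: [0.5139, 0.0725, 0.0613]
tcp_rot: [0.06, 0.998, 0.0, -0.0]
force: [-0.4, 0.7, -0.4]
width: 0.0112
gripper_force: 39.1
```

Request:
drive_tool(
  motion=[
    {"linear": [0, 0, -1], "roll": 0},
    {"linear": [0, 0, 0], "roll": 0},
    {"linear": [0, 0, 0], "roll": 0},
  ],
)

```text
clock: 17.18
ee_pos: [0.5141, 0.0725, 0.0607]
tcp_rot: [0.06, 0.998, 0.0, 0.0]
force: [-1.5, 0.2, 5.7]
width: 0.0114
gripper_force: 39.7
```

Contact with the floor at 6 N. Releasing, then rising.

Request:
drive_tool(
  motion=[
    {"linear": [0, 0, 0], "roll": 0},
    {"linear": [0, 0, 0], "roll": 0},
    {"linear": [0, 0, 0], "roll": 0},
    {"linear": [0, 0, 0], "roll": 0},
    {"linear": [0, 0, 0], "roll": 0},
  ],
  claw=50,
)

```text
clock: 17.8
ee_pos: [0.5139, 0.0725, 0.0603]
tcp_rot: [0.06, 0.998, -0.0, -0.0]
force: [0.3, 0.2, 0.0]
width: 0.0424
gripper_force: 0.0
```

Request:
drive_tool(
  motion=[
    {"linear": [0, 0, 10], "roll": 0},
    {"linear": [0, 0, 20], "roll": 0},
    {"linear": [0, 0, 35], "roll": 0},
    {"linear": [0, 0, 40], "roll": 0},
    {"linear": [0, 0, 40], "roll": 0},
    {"linear": [-40, 0, 30], "roll": 0},
    {"linear": [-50, 0, 0], "roll": 0},
    {"linear": [-30, 50, 0], "roll": 0},
    {"linear": [0, 50, 0], "roll": 0},
    {"linear": [0, 50, 0], "roll": 0},
    {"linear": [0, 50, 0], "roll": 0},
    {"linear": [0, 0, 0], "roll": 0},
    {"linear": [0, 0, 0], "roll": 0},
  ],
)

```text
clock: 19.42
ee_pos: [0.3938, 0.2723, 0.2356]
tcp_rot: [0.06, 0.998, -0.0, 0.0]
force: [-0.6, -1.0, 0.1]
width: 0.0429
gripper_force: 0.0
```

Run:
```python
from h import *
t,s=env.read_camera("top"),env.read_camera("side")
a=cv2.resize(t[120:270,130:360],None,fx=1.7,fy=1.7,interpolation=cv2.INTER_CUBIC)
b=cv2.resize(s[100:285,190:345],None,fx=2.5,fy=2.5,interpolation=cv2.INTER_CUBIC)
L=np.zeros((b.shape[0],a.shape[1],3),np.uint8);L[:a.shape[0]]=a
cv2.imwrite("pics/v6.png",np.hstack([L,b]))
```

```text
(no output)
```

View pics/v6.png

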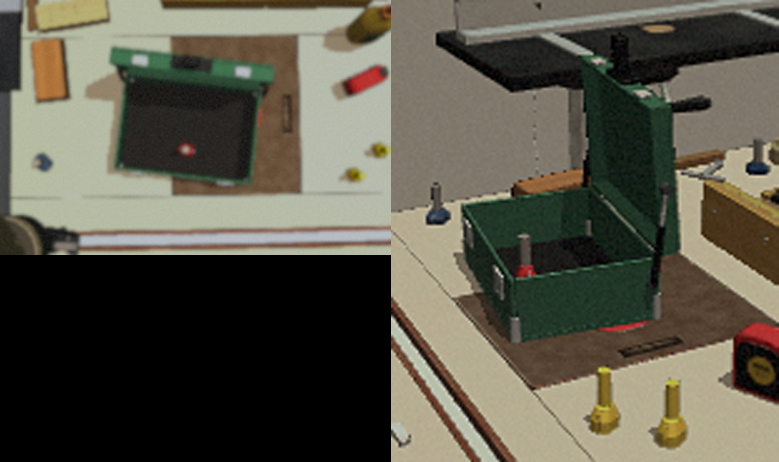

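The red bit stands in the chest (top (186,149), side (525,255)). The lid is fully open, the blue and yellow bits are untouched, and the gripper is clear, so I'll hand in.

```bash
python3 -c "
from bench import env
print(env.close_job())"
```

```text
the job is handed in; nothing more can be done
None
```

The job is handed in at about 19.5 s on the robot's clock: the lid stands fully open on its struts, the red bit stands upright inside the chest, the blue and yellow bits were not moved, and the gripper is clear; `close_job` returned no verdict.

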